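Put a rinsed nebuliser chamber upside down on its drying peg

ROBOT

A 6-joint arm with a two-finger parallel gripper is mounted at the origin on the work surface. World frame = base frame: x ahead of the robot, y to its left, z up, the work surface at z = 0. Lengths are in m, angles in rad, forces in N, time in s.
With the tool pointing down it reaches from about 0.375 to 0.925 m from the base axis. Payload 5.7 kg.
Tool frame: the origin (TCP) lies midway between the tips of the shut fingers; the grasp point (between the pads) lies 19 mm behind it; z points along the fingers, y is the line along which they close (so a half turn about z gives the same grasp; the last joint's range is limited). The gripper opens to 88 mm and grips with 3 to 60 N. Pads are 20 mm wide; open, the fingers measure 115 mm over their backs; the gripper's body (75 mm by 178 mm) begins 61 mm behind the grasp point.
Start: joints at [-1.243, 0.359, 1.51, -0, 1.272, -0.115], TCP at [0.257, -0.542, 0.223] pointing down, gripper open.
Joint ranges: [-2.97, 2.97], [-1.01, 2.36], [0.21, 2.38], [-0.96, 4.11], [0.2, 2.71], [-2.98, 2.98]. Speed limits (rad/s): [2.39, 2.39, 3.14, 3.14, 3.14, 3.14].

INTERFACE

Orientations are given as a unit quaternion [x, y, z, w].
In Python, from bench import move_ptp, servo_line, goto_joints, move_gripper, sleep, inverse_kinematics, capture, PlanningError, close_job, spot_in, silhouettes, current_clock, current_joint_pos, current_qvel, current_joint_torque, current_position, current_orientation, current_force, current_torque, current_finger_gap, current_grip_force gives the robot as it stands. Calls block until the motion is done:
- move_ptp(position, orientation): joint-space move of the TCP to a pose.
- servo_line(position, orientation=None, rate=0.15, contact_N=None): straight line of the TCP; orientation=None keeps the orientation; rate is the mean speed in m/s. With contact_N (N) it stops when the force on the tool has changed by that much, and returns True; else False.
- goto_joints(angles): joint-space move.
- move_gripper(opening): finger opening in m; the grip force is fixed at half the most; returns when the fingers have stopped.
- sleep(seconds).
- inverse_kinematics(position, orientation): joint angles nearest the present ones, or None.
- capture(name): name is "side" or "top" or "wrist"; returns a dict with "image" (480x640x3 uint8, blue, green, red), "range_z" (480x640 float32, m along the optical axis (not along the pixel's ray), 0 where there is no reading), "intrinsics" (3x3 intrinsics, pixels), "k1" (the pictures are not rectified: a ray, as slopes to the right and down, at radius r is drawn at 1 + k1 r^2 times it, then the intrinsics apply), "R" (3x3) and "t" (3): a world point X has camera coordinates R X + t. Camera axes: x right, y down, z forward; pixel columns grow to the right and rows downward; lengths in m; the calibration is good to about 2 mm. A picture is of the moment at which its call begins.
A pose or a line that the arm cannot do raises PlanningError and nothing moves.
- close_job(): hands the job in; it is judged then, once.
Trained networks look in the newest picture that a camera, given by its name, has taken for a name from the list of things; names that differ only in an ending like _2 or _b are one class to them, and where a whole thing is asked for, a point or a joint stands for the part that bears it (a point fixed in the world has none). Each returns a list of dicts, best first, with "conf" (0 to 1); they miss things now and then, are a little off and sometimes report something else, mostly with a low value. They report only what shows in the picture. A call takes as long as a camera call.
- spot_in(camera, query): "xy" ([column, row] in pixels, amid what is visible of it).
- silhouettes(camera, query): "region" (480x640 bool, what is visible of it) and "xy" ([column, row] in pixels, amid what is visible of it).
Readings, each from a call of its own:
- current_clock(): time.
- current_joint_pos(): joint angles.
- current_qvel(): joint speeds.
- current_joint_torque(): joint torques, N m.
- current_position(): TCP position.
- current_orientation(): TCP orientation.
- current_force(): force on the tool from outside, world axes, zero at the start.
- current_torque(): the same for the moment, N m.
- current_finger_gap(): finger opening in m.
- current_grip_force(): force on a finger pad.
Only numpy, scipy, OpenCV 4.12 (cv2) and the standard library are available. Lean on these libraries where they do the work, as an engineer would, in place of code of your own. Each camera call takes 0.05 s, during which the arm holds its last target. There are 200 camera calls.

TASK

A rinsed nebuliser chamber lies on the sloping drain cradle, but a jet tube is still standing on the peg where the chamber must dry. Take that tube off its peg and stand it in the free middle hole of the tube rack, then turn the chamber upside down and lower it over the cleared peg, until its rim rests flat on the drip plate. Do not drop the chamber onto the peg, and leave the other chamber, the other tubes and the rinse bottle where they are.

Things in the scene. Friction and masses are not known exactly. Their poses are not given: they have to be found in the camera images.
- chamber: white plastic bottle shape, 85 mm long, closed at the neck end, open at the mouth; body 44 mm outside, 38 mm inside diameter from 22 mm to the mouth at 85 mm, tapering (22 to 12 mm) to a neck of 26 mm diameter (12 to 0 mm); 60 g. Origin: centre of the closed neck end; +z along the axis to the mouth. Starts on the cradle, mouth to its +x, 30 deg below level
- cradle: fixed drain cradle: grey tray 150 x 90 x 8 mm; two steel wire rails (8 mm thick, 28 mm apart) slope 30 deg down to its +x, with a stop bar for the chamber's rim. Above the tray nothing of it is more than 18 mm to either side of the chamber's axis. Origin: centre of the underside, 75 mm below the chamber's mid-length point; z up; yaw within 29 deg of the world's
- stand: fixed drying stand: aluminium drip plate 90 x 170 x 12 mm; two identical upright stepped pegs at y = -45 and +45 mm: grey shoulder 28 mm diameter, 25 mm high, above it a steel spindle of 10 mm diameter. Either peg may carry the other chamber; the second one carries the tube. Origin: centre of the underside; z up
- peg0 (a point): the y = -45 mm peg's spindle tip, 74 mm above the bench, 62 mm above the drip plate's top; point axes are the stand's
- peg1 (a point): the y = +45 mm peg's spindle tip, 74 mm above the bench, 62 mm above the drip plate's top; point axes are the stand's
- tube: the jet tube to clear away: white plastic, open at both ends, 20 mm outside and 14 mm inside diameter, 80 mm long, 30 g. Origin: centre of its lower end; z along the axis, up. It starts upright over the spindle of one peg, standing on the shoulder 37 mm above the bench
- rack: fixed grey tube rack, block 70 x 160 x 45 mm with three round holes in a row along its y, 50 mm apart, 23 mm wide and 35 mm deep; the outer two hold tubes, the middle one is free. Origin: centre of the underside; z up
- rack_hole1 (a point): centre of the mouth of the rack's free middle hole, 45 mm above the bench; z up
- spare_chamber: bystander: a chamber like the other, already upside down on the second peg; origin at its closed bottom, now on top 97 mm above the bench; its z axis points down
- spare_tube0: bystander: tube like the other, in an outer hole of the rack (y = -50 mm); origin at its lower end, top 90 mm above the bench
- spare_tube1: bystander: tube like the other, in the other outer hole (y = +50 mm); origin at its lower end
- rinse_bottle: bystander: white bottle with grey cap, 52 mm diameter, 150 mm tall, standing on the far side of the bench; origin at the centre of its underside

How it is judged:
On the way, in this order (a step that is already met when the one before it is completed fails the run):
1. the tube from the peg stands in the rack's free middle hole, pushed or dropped to within 7 mm of the hole's floor, and is let go (horizontal distance between tube and rack_hole1 below 0.004 m and z of tube in the frame of rack_hole1 below -0.028 m and angle between tube's own z axis and vertical below 0.15 rad and contact force between the fingers and tube below 0.1 N), for 0.2 s.
2. the chamber is upside down over the cleared peg, rim flat on the drip plate ((horizontal distance between chamber and peg0 below 0.01 m or horizontal distance between chamber and peg1 below 0.01 m) and angle between chamber's own z axis and vertical above 3.05 rad and z of chamber in the frame of stand between 0.09 and 0.101 m), for 0.2 s.
At the end, for the whole second after the job is handed in: Chamber let go, at rest, mouth down over the cleared peg: axis within 5 deg of vertical and 10 mm of the peg's, rim on the drip plate (within 4 mm). Tube let go, at rest, upright in the rack's middle hole: lower end at least 28 mm deep, within 4 mm of the hole's axis (all of step 1 and all of step 2 and contact force between the fingers and chamber below 0.1 N and linear speed of each of chamber, tube, spare_chamber below 0.02 m/s); the robot touches nothing.
It fails at once if the other chamber is shifted more than 20 mm (distance of spare_chamber from where it was at the start of the episode above 0.02 m).
It fails at once if a tube already in the rack is shifted more than 20 mm (distance of spare_tube0 from where it was at the start of the episode above 0.02 m).
It fails at once if a tube already in the rack is shifted more than 20 mm (distance of spare_tube1 from where it was at the start of the episode above 0.02 m).
It fails at once if the rinse bottle is shifted more than 20 mm (distance of rinse_bottle from where it was at the start of the episode above 0.02 m).
It fails at once if the chamber is dropped onto the peg or stand (over it, within 60 mm of the plate, faster than 0.45 m/s; lower it to within 8 mm) ((horizontal distance between chamber and peg0 below 0.025 m or horizontal distance between chamber and peg1 below 0.025 m) and z of chamber in the frame of stand below 0.16 m and linear speed of chamber above 0.45 m/s).
It also fails if it takes over 54 s, if anything falls off the work surface, if the arm or the gripper's body presses on something with over 40 N, if the wrist force passes 120 N, or if a joint passes its speed limit or range.

## Working session

There is one attempt and no reset: what is moved stays moved. The work goes in short steps, each a Python script; the robot and the scene stay as the last script left them, time stands still between calls to the robot, and variables do not carry over. Pictures are saved under pics/ and viewed, at most 10 in all, crops included, and the job is handed in when it is done.

```bash
mkdir -p pics; ls; cat > h.py <<'E'
import numpy as np, cv2
from bench import *
from scipy.spatial.transform import Rotation as Rot
def cloud(c):
    K=np.array(c["intrinsics"]);k=c["k1"];v,u=np.mgrid[0:480,0:640]
    d=np.array([k,0,0,0.]) 
    # drawn = ray*(1+k r^2): cv2 forward model
    p=cv2.undistortPoints(np.stack([u,v],-1).reshape(-1,1,2).astype(float),K,d).reshape(480,640,2)
    z=c["range_z"];P=np.dstack([p*z[...,None],z])
    W=(P-np.array(c["t"]))@np.array(c["R"]); W[z<=0]=np.nan
    return W
E
python3 - <<'E'
from h import *
ims=[]
for n in["top","side"]:
    c=capture(n);W=cloud(c);cv2.imwrite(f"pics/{n}0.png",c["image"]);np.savez(f"{n}0.npz",W=W,im=c["image"])
    print(n,"cam at",-np.array(c["R"]).T@np.array(c["t"]))
    for q in["chamber","cradle","stand","tube","rack","spare_chamber","spare_tube0","rinse_bottle"]:
        for s in silhouettes(n,q):
            r=s["region"];w=W[r];w=w[~np.isnan(w[:,0])]
            print(q,round(s["conf"],2),np.round(s["xy"]),r.sum(),np.round(np.median(w,0),3) if len(w) else None, np.round(w.min(0),3) if len(w) else '',np.round(w.max(0),3) if len(w) else '')
E
```

```text
pics
top cam at [ 0.53868054 -0.00381849  1.06229745]
chamber 0.83 [448. 255.] 729 [ 0.591 -0.269  0.09 ] [ 0.545 -0.323  0.006] [ 0.632 -0.245  0.108]
stand 0.83 [213. 265.] 2367 [0.583 0.256 0.012] [ 0.534  0.16  -0.002] [0.642 0.339 0.079]
tube 0.64 [188. 265.] 123 [0.582 0.287 0.097] [0.574 0.284 0.046] [0.59  0.303 0.119]
rack 0.72 [338. 288.] 2277 [ 0.527 -0.023  0.045] [ 0.487 -0.109 -0.003] [0.563 0.059 0.093]
spare_chamber 0.87 [231. 262.] 429 [0.591 0.198 0.08 ] [0.571 0.183 0.008] [0.614 0.229 0.1  ]
spare_chamber 0.66 [213. 266.] 2415 [0.583 0.256 0.012] [ 0.534  0.16  -0.004] [0.64  0.345 0.119]
spare_tube0 0.57 [310. 292.] 7 [0.524 0.032 0.078] [0.52  0.029 0.034] [0.527 0.033 0.092]
spare_tube0 0.55 [361. 287.] 54 [ 0.527 -0.075  0.074] [ 0.52  -0.082  0.01 ] [ 0.534 -0.064  0.093]
rinse_bottle 0.78 [405. 183.] 644 [ 0.751 -0.172  0.1  ] [ 0.736 -0.222 -0.004] [ 0.786 -0.154  0.153]
side cam at [0.18218265 0.77606395 0.67700748]
chamber 0.98 [390. 195.] 503 [ 0.58  -0.256  0.082] [ 0.544 -0.464 -0.003] [ 0.651 -0.241  0.108]
chamber 0.71 [308. 196.] 988 [ 0.75  -0.162 
[... 210 characters left out ...]
.153 -0.004] [0.644 0.341 0.075]
tube 0.72 [267. 364.] 3294 [0.57  0.282 0.011] [ 0.531  0.151 -0.004] [0.645 0.341 0.075]
tube 0.68 [251. 335.] 490 [0.576 0.301 0.086] [0.568 0.286 0.038] [0.589 0.306 0.119]
spare_chamber 0.61 [277. 322.] 1036 [0.582 0.219 0.062] [ 0.568  0.109 -0.003] [0.643 0.229 0.099]
spare_tube0 0.76 [382. 244.] 236 [ 0.523 -0.067  0.068] [ 0.515 -0.197 -0.003] [ 0.581 -0.06   0.09 ]
spare_tube0 0.59 [360. 269.] 227 [0.521 0.033 0.071] [0.514 0.016 0.042] [0.532 0.039 0.09 ]
rinse_bottle 0.68 [308. 194.] 1090 [ 0.75  -0.163  0.07 ] [ 0.732 -0.411 -0.004] [ 0.907 -0.149  0.152]
rinse_bottle 0.4 [279. 318.] 1008 [0.582 0.219 0.062] [0.568 0.187 0.011] [0.627 0.229 0.099]
```

View pics/top0.png

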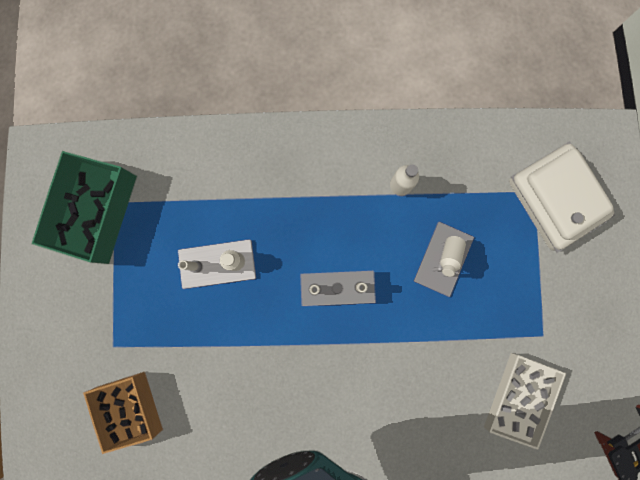

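```bash
cat > fit.py <<'E'
from h import *
from scipy.optimize import least_squares
C={n:np.load(n+"0.npz")["W"] for n in("top","side")}
def box(W,lo,hi):
    w=W.reshape(-1,3);w=w[~np.isnan(w[:,0])];return w[np.all((w>lo)&(w<hi),1)]
def rect(p):
    (c,s,a)=cv2.minAreaRect(p[:,:2].astype(np.float32));return np.round(c,4),np.round(s,4),round(a,1)
def circ(p,r,c0):
    f=least_squares(lambda c:np.hypot(*(p[:,:2]-c).T)-r,c0,loss="soft_l1",f_scale=.001);return np.round(f.x,4),round(float(np.median(abs(f.fun))),4),len(p)
for n,W in C.items():
    print(n)
    print(" plate",rect(box(W,[.5,.13,.008],[.68,.37,.016])))
    print(" racktop",rect(box(W,[.46,-.13,.040],[.6,.08,.050])))
    print(" tray",rect(box(W,[.45,-.38,.005],[.72,-.14,.012])))
    print(" tube",circ(box(W,[.55,.26,.05],[.61,.32,.118]),.01,[.582,.294]))
    print(" tubetop",box(W,[.55,.26,.112],[.61,.32,.13]).mean(0))
    print(" spare ch",circ(box(W,[.55,.17,.02],[.63,.235,.07]),.022,[.59,.208]))
    print(" st0",circ(box(W,[.49,-.1,.055],[.56,-.05,.088]),.01,[.527,-.073]))
    print(" st1",circ(box(W,[.49,.0,.055],[.56,.06,.088]),.01,[.524,.026]))
# chamber: cylinder fit on body + neck, axis pitch 30
def prof(s):return np.interp(s,[0,.012,.022,.085],[.013,.013,.022,.022])
for n in("top","side","both"):
    W=np.concatenate([C[k].reshape(-1,3) for k in C]) if n=="both" else C[n]
    p=box(W,[.5,-.34,.05],[.68,-.2,.14])
    def dd(x):
        a=np.array([np.cos(x[3])*np.cos(x[4]),np.sin(x[3])*np.cos(x[4]),-np.sin(x[4])])
        d=p-x[:3];s=d@a+.0425;r=np.linalg.norm(d-np.outer(d@a,a),axis=1)
        out=np.maximum(0,np.maximum(-s,s-.085))
        return np.where(s<0.001,np.where(r<.013,s, np.hypot(s,r-.013)),np.hypot(r-prof(s),out))
    for y0 in(-.4,0,.4):
        f=least_squares(dd,[.585,-.26,.079,y0,np.radians(30)],loss="soft_l1",f_scale=.0015)
        print(n,"chamber mid",np.round(f.x[:3],4),"yaw,pitch",np.round(np.degrees(f.x[3:]),1),round(f.cost*1e6),np.median(abs(f.fun)),len(p))
E
python3 fit.py
```

```text
top
 plate (array([0.5882, 0.2496]), array([0.0909, 0.1716]), 6.8)
 racktop (array([ 0.5271, -0.0245]), array([0.0704, 0.1605]), 1.0)
 tray (array([ 0.5855, -0.2572]), array([0.2343, 0.2392]), 84.0)
 tube (array([0.5829, 0.2938]), 0.0008, 148)
 tubetop [0.58250248 0.29446637 0.11588954]
 spare ch (array([0.5936, 0.2051]), 0.0002, 82)
 st0 (array([ 0.5285, -0.0737]), 0.0019, 23)
 st1 (array([0.5286, 0.0247]), 0.0013, 13)
side
 plate (array([0.5849, 0.2513]), array([0.0924, 0.1713]), 7.1)
 racktop (array([ 0.5249, -0.0238]), array([0.0723, 0.1645]), 1.1)
 tray (array([ 0.584, -0.268]), array([0.0919, 0.1506]), 64.7)
 tube (array([0.5808, 0.2944]), 0.0006, 476)
 tubetop [0.57982564 0.29526846 0.11511743]
 spare ch (array([0.5913, 0.2045]), 0.0008, 520)
 st0 (array([ 0.526, -0.074]), 0.0008, 156)
 st1 (array([0.5243, 0.0259]), 0.001, 176)
top chamber mid [ 0.5856 -0.2714  0.074 ] yaw,pitch [-25.1  29.3] 859 0.0009021943770260547 769
top chamber mid [ 0.5856 -0.2714  0.074 ] yaw,pitch [-25.1  29.3] 868 0.0009004714880896242 769
top chamber mid [ 0.5856 -0.2714  0.074 ] yaw,pitch [-25.1  29.3] 859 0.0009021874147440261 769
side chamber mid [ 0.5825 -0.2705  0.0726] yaw,pitch [-24.4  30.7] 1538 0.0015079046631254912 587
side chamber mid [ 0.5824 -0.2705  0.0726] yaw,pitch [-24.3  30.5] 1551 0.0015163253433888853 587
side chamber mid [ 0.5754 -0.265   0.0785] yaw,pitch [21.   8.1] 3676 0.004025266542132783 587
both chamber mid [ 0.584  -0.271   0.0739] yaw,pitch [-25.2  28.8] 2845 0.001254388918268472 1356
both chamber mid [ 0.584  -0.271   0.0738] yaw,pitch [-24.9  28.7] 2829 0.001257502095375767 1356
both chamber mid [ 0.584  -0.271   0.0739] yaw,pitch [-25.2  28.8] 2845 0.0012543949165725477 1356
```

```bash
cat >> h.py <<'E'
def down(yaw):  # tool z down, closing line at yaw
    y=np.array([np.cos(yaw),np.sin(yaw),0]);z=np.array([0,0,-1.]);return Rot.from_matrix(np.c_[np.cross(y,z),y,z]).as_quat()
def tilt(head,el): # tool z at heading, el below level; closing line level
    z=np.array([np.cos(head)*np.cos(el),np.sin(head)*np.cos(el),-np.sin(el)]);y=np.array([-np.sin(head),np.cos(head),0])
    return Rot.from_matrix(np.c_[np.cross(y,z),y,z]).as_quat(),z
def best(p,qs):
    js=[inverse_kinematics(p,q) for q in qs]; c=[9e9 if j is None else np.abs(np.array(j)-current_joint_pos()).max() for j in js]
    return qs[int(np.argmin(c))],js[int(np.argmin(c))]
E
python3 - <<'E'
from h import *
t=np.array([.5818,.2941]);yw=np.radians(7)
q,j=best([*t,.2],[down(yw),down(yw+np.pi)]);print(np.round(j,2))
# placing feasibility
for el in(30,45):
  for h in range(-40,60,10):
    qq,z=tilt(np.radians(h),np.radians(el))
    g=np.array([.581,.295,.055]);r=[]
    for dz in(0,.13):
        for s in(0,1):
            q2=qq if s==0 else (Rot.from_quat(qq)*Rot.from_euler('z',np.pi)).as_quat()
            jj=inverse_kinematics(g+[0,0,dz]+.019*z,q2); r.append(None if jj is None else np.round(jj,1).tolist())
    print(el,h,r)
move_ptp([*t,.2],q); servo_line([*t,.081],rate=.12); move_gripper(.0)
print(current_finger_gap(),current_grip_force(),current_position(),current_clock())
E
```

```text
[ 0.36  0.45  1.42 -0.    1.27  0.24]
30 -40 [None, None, None, None]
30 -30 [None, None, None, None]
30 -20 [None, None, None, None]
30 -10 [None, None, None, None]
30 0 [[0.7, 0.8, 2.2, 3.9, 1.0, 1.5], [0.7, 0.8, 2.2, 3.9, 1.0, -1.7], [0.7, 0.5, 2.2, 4.1, 0.7, 1.1], [0.7, 0.5, 2.2, 4.1, 0.7, -2.0]]
30 10 [[0.5, 0.8, 2.3, 3.5, 1.0, 1.6], [0.5, 0.8, 2.3, 3.5, 1.0, -1.6], [0.5, 0.5, 2.2, 3.7, 0.7, 1.3], [0.5, 0.5, 2.2, 3.7, 0.7, -1.8]]
30 20 [[0.4, 0.9, 2.3, 3.2, 1.1, 1.6], [0.4, 0.9, 2.3, 3.2, 1.1, -1.6], [0.4, 0.5, 2.3, 3.2, 0.7, 1.6], [0.4, 0.5, 2.3, 3.2, 0.7, -1.6]]
30 30 [[0.2, 0.9, 2.3, 2.8, 1.1, 1.6], [0.2, 0.9, 2.3, 2.8, 1.1, -1.6], [0.2, 0.5, 2.3, 2.7, 0.7, 1.7], [0.2, 0.5, 2.3, 2.7, 0.7, -1.4]]
30 40 [[0.1, 0.9, 2.3, 2.5, 1.0, 1.6], [0.1, 0.9, 2.3, 2.5, 1.0, -1.6], [0.1, 0.5, 2.3, 2.3, 0.7, 1.9], [0.1, 0.5, 2.3, 2.3, 0.7, -1.2]]
30 50 [[-0.0, 0.8, 2.2, 2.2, 1.0, 1.7], [-0.0, 0.8, 2.2, 2.2, 1.0, -1.5], [-0.0, 0.5, 2.2, 1.9, 0.8, 2.1], [-0.0, 0.5, 2.2, 1.9, 0.8, -1.1]]
45 -40 [None, None, [0.8, 0.5, 1.7, -0.9, 1.1, 0.4], [0.8, 0.5, 1.7, -0.9, 1.1, -2.7]]
45 -30 [None, None, None, None]
45 -20 [None, None, None, None]
45 -10 [None, None, None, None]
45 0 [[0.6, 0.6, 2.1, 4.1, 0.5, 1.1], [0.6, 0.6, 2.1, 4.1, 0.5, -2.0], None, None]
45 10 [[0.5, 0.6, 2.2, 3.6, 0.5, 1.3], [0.5, 0.6, 2.2, 3.6, 0.5, -1.8], None, None]
45 20 [[0.4, 0.6, 2.2, 3.2, 0.5, 1.6], [0.4, 0.6, 2.2, 3.2, 0.5, -1.6], None, None]
45 30 [[0.3, 0.6, 2.2, 2.7, 0.5, 1.7], [0.3, 0.6, 2.2, 2.7, 0.5, -1.4], [0.3, 0.3, 2.1, 1.9, 0.2, 2.6], [0.3, 0.3, 2.1, 1.9, 0.2, -0.5]]
45 40 [[0.2, 0.6, 2.2, 2.3, 0.5, 1.9], [0.2, 0.6, 2.2, 2.3, 0.5, -1.2], [0.2, 0.3, 2.1, 1.6, 0.4, 2.7], [0.2, 0.3, 2.1, 1.6, 0.4, -0.4]]
45 50 [[0.1, 0.6, 2.1, 1.9, 0.6, 2.1], [0.1, 0.6, 2.1, 1.9, 0.6, -1.1], [0.1, 0.4, 2.0, 1.4, 0.5, 2.8], [0.1, 0.4, 2.0, 1.4, 0.5, -0.4]]
0.018843367516843866 29.99998694169335 [0.58175751 0.29406554 0.08093393] 6.2417
```

```bash
python3 - <<'E'
from h import *
p=current_position();servo_line([p[0],p[1],.19],rate=.12)
y=Rot.from_quat(current_orientation()).as_matrix()[:,1];yaw=np.arctan2(y[1],y[0])-np.radians(6)
t0=np.array([.5260,-.0241]);move_ptp([*t0,.135],down(yaw))   # tube bottom ~0.092
print(current_position(),current_finger_gap(),current_clock())
from fit import box,circ,rect
from scipy.optimize import least_squares
for n in("top","side"):
    c=capture(n);W=cloud(c);cv2.imwrite(f"pics/{n}1.png",c["image"])
    print(n,"tube low",circ(box(W,[.50,-.045,.093],[.555,-.005,.112]),.01,t0),"st0",circ(box(W,[.49,-.1,.05],[.56,-.05,.088]),.01,[.527,-.073]),"st1",circ(box(W,[.49,.0,.05],[.56,.05,.088]),.01,[.524,.026]), "rack",rect(box(W,[.46,-.13,.040],[.6,.08,.050])))
    b=box(W,[.51,-.04,.05],[.545,-.008,.13]);print(" zmin",np.percentile(b[:,2],[0,2,10]) if len(b) else None)
    if n=="side":cv2.imwrite("pics/s1c.png",cv2.resize(c["image"][170:320,280:480],None,fx=4,fy=4))
E
```

```text
[ 0.52676723 -0.02344933  0.13521188] 0.018984285108540413 8.5417
top
 plate (array([0.5882, 0.2496]), array([0.0909, 0.1716]), 6.8)
 racktop (array([ 0.5271, -0.0245]), array([0.0704, 0.1605]), 1.0)
 tray (array([ 0.5855, -0.2572]), array([0.2343, 0.2392]), 84.0)
 tube (array([0.5829, 0.2938]), 0.0008, 148)
 tubetop [0.58250248 0.29446637 0.11588954]
 spare ch (array([0.5936, 0.2051]), 0.0002, 82)
 st0 (array([ 0.5285, -0.0737]), 0.0019, 23)
 st1 (array([0.5286, 0.0247]), 0.0013, 13)
side
 plate (array([0.5849, 0.2513]), array([0.0924, 0.1713]), 7.1)
 racktop (array([ 0.5249, -0.0238]), array([0.0723, 0.1645]), 1.1)
 tray (array([ 0.584, -0.268]), array([0.0919, 0.1506]), 64.7)
 tube (array([0.5808, 0.2944]), 0.0006, 476)
 tubetop [0.57982564 0.29526846 0.11511743]
 spare ch (array([0.5913, 0.2045]), 0.0008, 520)
 st0 (array([ 0.526, -0.074]), 0.0008, 156)
 st1 (array([0.5243, 0.0259]), 0.001, 176)
top chamber mid [ 0.5856 -0.2714  0.074 ] yaw,pitch [-25.1  29.3] 859 0.0009021943770260547 769
top chamber mid [ 0.5856 -0.2714  0.074 ] yaw,pitch [-25.1  29.3] 868 0.0009004714880896242
[... 458 characters left out ...]
 2845 0.001254388918268472 1356
both chamber mid [ 0.584  -0.271   0.0738] yaw,pitch [-24.9  28.7] 2829 0.001257502095375767 1356
both chamber mid [ 0.584  -0.271   0.0739] yaw,pitch [-25.2  28.8] 2845 0.0012543949165725477 1356
top tube low (array([ 0.526 , -0.0241]), nan, 0) st0 (array([ 0.527, -0.073]), nan, 0) st1 (array([0.524, 0.026]), nan, 0) rack (array([0., 0.]), array([0., 0.]), 0.0)
 zmin None
side tube low (array([ 0.5256, -0.022 ]), 0.0006, 83) st0 (array([ 0.5263, -0.0744]), 0.0008, 172) st1 (array([0.5246, 0.0256]), 0.0008, 203) rack (array([ 0.5248, -0.0243]), array([0.0715, 0.1647]), 1.0)
 zmin [0.08891894 0.09133909 0.09450285]
  return _methods._mean(a, axis=axis, dtype=dtype,
  ret = ret.dtype.type(ret / rcount)
```

View pics/s1c.png

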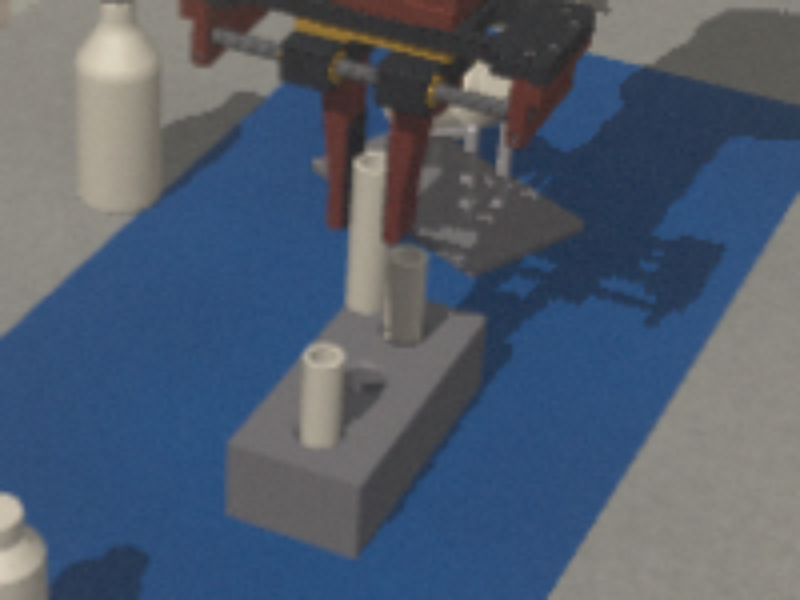

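```bash
sed -i 's/^for n,W in C.items/if __name__=="__main__":\n  pass\nfor n,W in (C.items() if __name__=="__main__" else []):#/; s/^for n in("top","side","both"):/for n in(("top","side","both") if __name__=="__main__" else ()):/' fit.py
python3 - <<'E'
from h import *
from fit import box,circ,rect
servo_line([.5264,-.0255,.099],rate=.06);sleep(.3)
print(current_position(),current_clock())
hole=np.array([.5253,-.0243])
for i in range(2):
    c=capture("side");W=cloud(c)
    for lo,hi in((.058,.075),(.075,.1)):print(i,circ(box(W,[.50,-.045,lo],[.555,-.005,hi]),.01,hole))
    b=box(W,[.51,-.04,.05],[.545,-.008,.09]);print(np.percentile(b[:,2],[0,2,10]))
E
```

```text
[ 0.52662897 -0.02555084  0.09930955] 9.6917
0 (array([ 0.525 , -0.0244]), 0.0007, 68)
0 (array([ 0.5251, -0.0245]), 0.0008, 112)
[0.05492528 0.055933   0.05837497]
1 (array([ 0.5252, -0.0246]), 0.0009, 71)
1 (array([ 0.525 , -0.0246]), 0.0008, 105)
[0.05244586 0.05604657 0.05830811]
```

```bash
python3 - <<'E'
from h import *
c0=np.array([.5265,-.0255])
offs=[(0,0)]+[(r*np.cos(a),r*np.sin(a)) for r in(.001,.002) for a in np.arange(0,6.2,np.pi/3)]
for o in offs:
    servo_line([*(c0+o),.092],rate=.1)
    hit=servo_line([*(c0+o),.054],rate=.05,contact_N=6)
    z=current_position()[2];print(np.round(o,4),hit,z,np.round(current_force(),1),current_clock())
    if z<.072:break
E
```

```text
[0 0] True 0.053840351760715506 [-0.2  0.7  6. ] 10.7833
```

```bash
python3 - <<'E'
from h import *
from fit import box,circ
move_gripper(.06);p=current_position();servo_line([p[0],p[1],.19],rate=.2)
c=capture("side");W=cloud(c)
print("tube",circ(box(W,[.50,-.045,.05],[.555,-.005,.088]),.01,[.525,-.024]),box(W,[.51,-.04,.05],[.545,-.008,.12])[:,2].max())
a=np.radians([-25,30]);g=np.array([.584,-.2715,.0735])
q=down(np.radians(-115));move_ptp([g[0],g[1],.19],q);move_gripper(.075)
servo_line([g[0],g[1],g[2]-.019],rate=.12)
move_gripper(0);print(current_finger_gap(),current_grip_force(),current_position(),current_clock())
R=np.array(Rot.from_quat(current_orientation()).as_matrix());av=np.array([np.cos(a[1])*np.cos(a[0]),np.cos(a[1])*np.sin(a[0]),-.5]);print("a_t",R.T@av)
for h in range(-180,180,15):
    qq,z=tilt(np.radians(h),np.radians(30));r=[]
    for gz in(.055,.16):
        jj=inverse_kinematics(np.array([.581,.295,gz])+.019*z,qq);r.append(None if jj is None else np.round(jj,2).tolist())
    if r!=[None,None]:print(h,r)
print(current_joint_pos())
E
```

```text
tube (array([ 0.5244, -0.0242]), 0.0009, 181) 0.0911428959110388
0.04431730554660524 29.997710399329662 [ 0.58443527 -0.27113789  0.05484732] 16.2667
a_t [8.65742514e-01 2.68021271e-04 5.00489587e-01]
-180 [[0.25, 1.2, 0.72, 0.27, 2.24, 1.87], [0.25, 1.09, 0.71, 0.3, 2.35, 1.91]]
-165 [[0.33, 1.23, 0.63, 0.08, 2.32, 1.66], [0.33, 1.13, 0.62, 0.09, 2.44, 1.68]]
-150 [[0.42, 1.24, 0.62, -0.13, 2.33, 1.43], [0.42, 1.13, 0.6, -0.15, 2.44, 1.41]]
-135 [[0.5, 1.22, 0.66, -0.32, 2.26, 1.22], [0.5, 1.12, 0.65, -0.36, 2.37, 1.16]]
-120 [[0.58, 1.18, 0.76, -0.48, 2.14, 1.05], [0.58, 1.07, 0.75, -0.52, 2.24, 0.98]]
-105 [[0.66, 1.13, 0.91, -0.61, 1.98, 0.94], [0.66, 1.01, 0.9, -0.64, 2.08, 0.86]]
-90 [[0.73, 1.06, 1.08, -0.72, 1.79, 0.87], [0.73, 0.94, 1.07, -0.75, 1.88, 0.78]]
-75 [[0.79, 1.0, 1.26, -0.85, 1.59, 0.84], [0.79, 0.86, 1.25, -0.85, 1.68, 0.73]]
0 [[0.66, 0.83, 2.19, 3.85, 0.95, 1.48], [0.66, 0.56, 2.18, 4.03, 0.76, 1.21]]
15 [[0.46, 0.85, 2.3, 3.34, 1.06, 1.57], [0.46, 0.55, 2.28, 3.39, 0.74, 1.48]]
30 [[0.22, 0.86, 2.33, 2.84, 1.09, 1.55], [0.22, 0.55, 2.31, 2.76, 0.78, 1.69]]
45 [[0.01, 0.84, 2.26, 2.35, 1.02, 1.6], [0.01, 0.55, 2.25, 2.17, 0.82, 1.9]]
60 [[-0.11, 0.82, 2.13, 1.87, 0.98, 1.78], [-0.11, 0.57, 2.12, 1.69, 0.92, 2.09]]
75 [[-0.15, 0.82, 1.96, 1.47, 1.05, 1.98], [-0.15, 0.61, 1.95, 1.35, 1.08, 2.23]]
90 [[-0.15, 0.85, 1.77, 1.17, 1.19, 2.13], [-0.15, 0.67, 1.76, 1.11, 1.27, 2.31]]
105 [[-0.12, 0.9, 1.57, 0.96, 1.37, 2.2], [-0.12, 0.74, 1.57, 0.94, 1.47, 2.33]]
120 [[-0.06, 0.96, 1.38, 0.81, 1.57, 2.22], [-0.06, 0.82, 1.37, 0.81, 1.67, 2.32]]
135 [[0.01, 1.02, 1.19, 0.68, 1.76, 2.19], [0.01, 0.9, 1.18, 0.7, 1.87, 2.28]]
150 [[0.08, 1.09, 1.0, 0.56, 1.95, 2.13], [0.08, 0.97, 1.0, 0.59, 2.05, 2.2]]
165 [[0.16, 1.15, 0.84, 0.43, 2.11, 2.02], [0.16, 1.04, 0.83, 0.46, 2.22, 2.09]]
[-5.41964207e-01  5.97376526e-01  1.56713801e+00  8.86682541e-04
  9.76587476e-01  1.46475087e+00]
```

```bash
cat > fc.py <<'E'
from h import *
from scipy.optimize import least_squares
# fit of the mouth-down chamber near x,y; returns origin(neck end) and axis
def fitch(n,x,y,znk,name):
    c=capture(n);W=cloud(c);im=c["image"];cv2.imwrite(f"pics/{name}.png",im)
    hsv=cv2.cvtColor(im,cv2.COLOR_BGR2HSV);w=W[(hsv[...,1]<70)&(hsv[...,2]>90)]
    w=w[~np.isnan(w[:,0])];p=w[(np.hypot(w[:,0]-x,w[:,1]-y)<.032)&(w[:,2]>znk-.09)&(w[:,2]<znk+.01)]
    def dd(v):
        a=np.array([v[3],v[4],-1]);a/=np.linalg.norm(a);d=p-v[:3];s=d@a;r=np.linalg.norm(d-np.outer(s,a),axis=1)
        e=np.hypot(r-np.interp(s,[0,.012,.022,.085],[.013,.013,.022,.022]),np.maximum(0,np.maximum(-s,s-.085)))
        return np.minimum(e,np.hypot(s,np.maximum(0,r-.013)))
    f=least_squares(dd,[x,y,znk,0,0],loss="soft_l1",f_scale=.0015)
    print(n,len(p),"neck",np.round(f.x[:3],4),"tilt deg",np.round(np.degrees(f.x[3:]),1),np.round(np.median(f.fun),4))
    return f.x
E
python3 - <<'E'
from fc import *
p=current_position();servo_line([p[0],p[1],.25],rate=.2);print(current_finger_gap())
qq,z=tilt(np.radians(-105),np.radians(30))
peg=np.array([.581,.295]);g=np.array([*peg,.25])
move_ptp(g+.019*z,qq);
g[2]=.16;servo_line(g+.019*z,rate=.15);sleep(.3)
print(current_position()-.019*z,current_finger_gap(),current_clock())
for n in("side","top"):fitch(n,*peg,.2025,n+"2")
for n in("side","top"):
    im=cv2.imread(f"pics/{n}2.png");cv2.imwrite(f"pics/{n}2c.png",cv2.resize(im[260:440,150:390] if n=="side" else im[180:330,100:300],None,fx=3,fy=3))
E
```

```text
0.04409229261026064
[0.58127335 0.29526954 0.16090022] 0.043606652588480434 20.475
side 623 neck [0.5793 0.2962 0.2006] tilt deg [0.6 0.1] 0.0006
top 585 neck [0.5815 0.297  0.2013] tilt deg [ 0.4 -0.6] 0.0006
```

View pics/side2c.png

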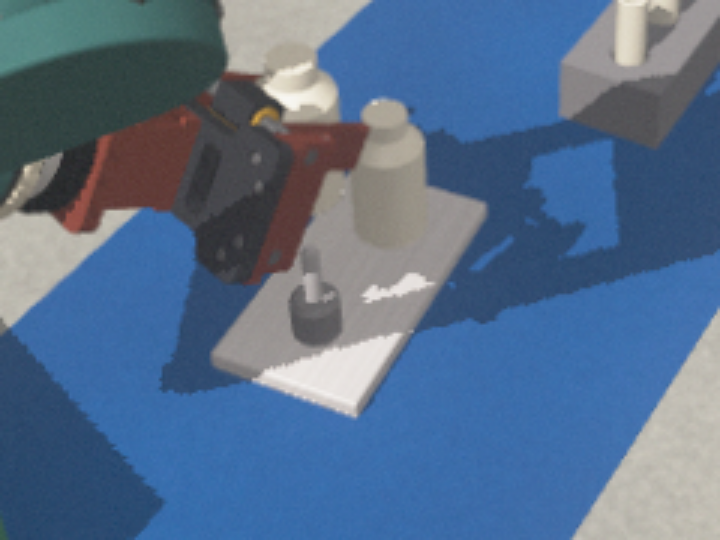

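```bash
python3 - <<'E'
from fc import *
qq,z=tilt(np.radians(-105),np.radians(30));g=np.array([.5812,.2942,.16])
for zz,r in((.066,.08),(.050,.03)):
    g[2]=zz;hit=servo_line(g+.019*z,rate=r,contact_N=5)
    print(hit,current_position()-.019*z,np.round(current_force(),1),current_finger_gap(),current_clock())
    if hit:break
v=fitch("side",.5793,.295,.1,"side3");v=fitch("top",.5815,.295,.1,"top3")
im=cv2.imread("pics/side3.png");cv2.imwrite("pics/side3c.png",cv2.resize(im[260:440,150:390],None,fx=3,fy=3))
E
```

```text
False [0.58151916 0.29439915 0.06666197] [-0.8 -0.3 -0.6] 0.044024808705200716 21.9
True [0.5814243  0.29403207 0.05601446] [1.  0.4 3.6] 0.04390542442629033 22.3083
side 673 neck [0.5811 0.2955 0.0962] tilt deg [-3.1 -1.1] 0.001
top 580 neck [0.5827 0.2963 0.0968] tilt deg [-1.5 -2.7] 0.0012
```

View pics/side3c.png

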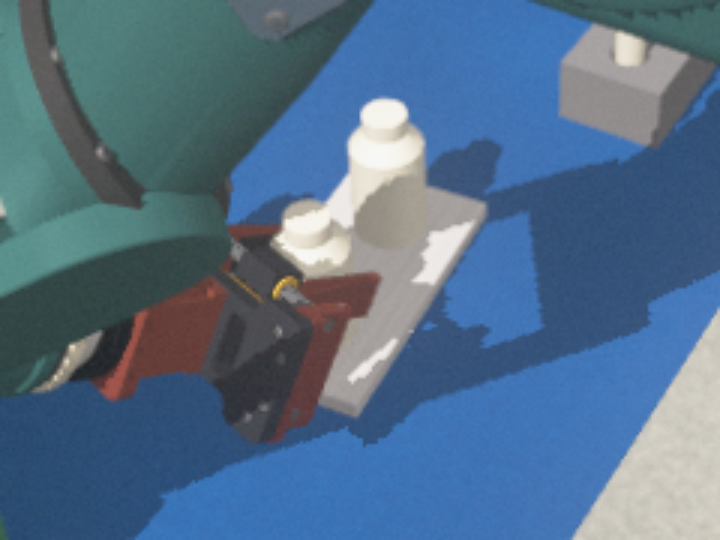

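```bash
python3 - <<'E'
from fc import *
qq,z=tilt(np.radians(-105),np.radians(30))
move_gripper(.07);p=np.array(current_position());servo_line(p-.10*z,rate=.12)
p=np.array(current_position());servo_line(p+[0,.03,.12],rate=.15);sleep(.3)
v=fitch("side",.5793,.295,.097,"side4");v=fitch("top",.5815,.295,.097,"top4")
from fit import box,circ
for n in("side","top"):
    c=capture(n);W=cloud(c)
    print(n,"tube",circ(box(W,[.50,-.045,.05],[.555,-.005,.088]),.01,[.525,-.024]),"spare",circ(box(W,[.55,.17,.02],[.63,.235,.07]),.022,[.59,.208]))
print(current_clock())
im=cv2.imread("pics/side4.png");cv2.imwrite("pics/side4c.png",cv2.resize(im[220:440,150:420],None,fx=2.6,fy=2.6))
E
```

```text
side 1593 neck [0.5802 0.2945 0.0962] tilt deg [-0.8  0.9] 0.0009
top 671 neck [0.5823 0.2958 0.0966] tilt deg [-0.8 -1.9] 0.0016
side tube (array([ 0.525, -0.024]), nan, 0) spare (array([0.5914, 0.2047]), 0.0007, 513)
top tube (array([ 0.5256, -0.0214]), 0.001, 13) spare (array([0.5936, 0.2051]), 0.0002, 83)
25.475
  return _methods._mean(a, axis=axis, dtype=dtype,
  ret = ret.dtype.type(ret / rcount)
```

View pics/side4c.png

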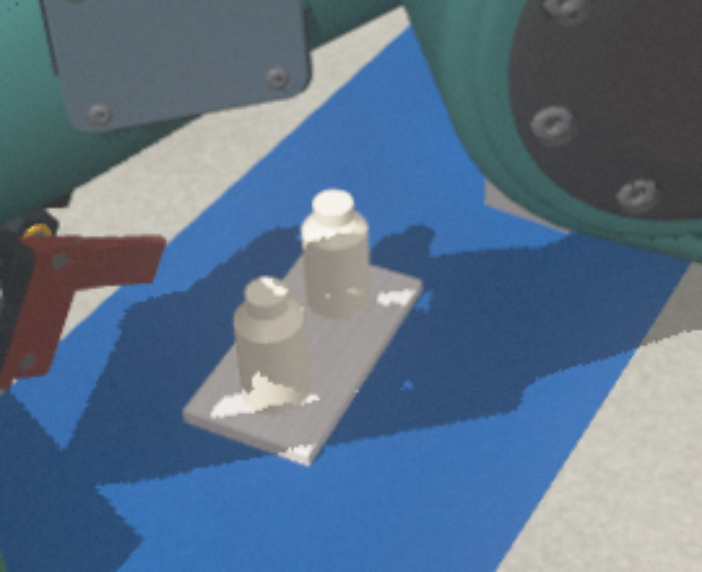

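The picture shows the chamber at crop (270,335) upright on the near peg, flat on the plate. The spare, at (335,255), has not moved, and the gripper at (90,280) is clear. The tube was checked in the rack earlier, with its top at 91 mm.

```bash
python3 -c "
from bench import *
print(close_job(),current_clock())"
```

```text
the job is handed in; nothing more can be done
the job is handed in; nothing more can be done
```

The job is handed in, at about 25 s of the 54 s limit: the tube stands in the rack's middle hole (last clearly seen before the chamber move; the arm hid it in the final check), and the chamber is upside down over the cleared peg with its rim on the drip plate; I did not get a verdict back.

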